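# Make the spring press safe: stop, shut off the air, vent

## Robot

A 6-joint arm with a two-finger parallel gripper is mounted at the origin on a cart in front of the work surface, level with it; the furniture and walls round the work are solid. World frame = base frame: x ahead of the robot, y to its left, z up, the work surface at z = 0. Lengths are in mm, angles in rad, forces in N, time in s.
With the tool pointing down it reaches from about 275 to 1000 mm from the base axis. Payload 8.4 kg.
Tool frame: the origin (TCP) lies at the very end of the fingers, on their centre line; the grasp point (between the pads) lies 19 mm behind it; z points along the fingers, y is the direction in which the jaws open and shut (so a half turn about z gives the same grasp; the last joint's range is limited). The gripper opens to 85 mm and grips with 20 to 120 N. Pads are 22 mm wide; open, the fingers measure 114 mm over their backs; the gripper's body (76 mm by 85 mm) begins 54 mm behind the grasp point. The pads swing forward as they close: fully open they stand 13 mm farther back than shut.
Start: joints at [1.113, 0.353, 1.633, -0, 1.155, -0.002], TCP at [275.112, 561.196, 231.281] pointing down, gripper open.
Joint ranges: [-2.63, 2.63], [-0.92, 2.1], [0.06, 2.66], [-1.3, 4.44], [0, 2.69], [-3.02, 3.02]. Speed limits (rad/s): [2.22, 2.22, 2.79, 3.14, 3.14, 3.14].

## Interface

Orientations are given as [roll, pitch, yaw] about the fixed x, y, z axes, in that order (R = Rz(yaw) Ry(pitch) Rx(roll)).
In Python, from rig import r gives the robot as it stands.
- The arm moves only by the tool apply_moves, never from a script. Its argument "rows" is text: rows parted by semicolons, each of 4 numbers parted by spaces: the shift along the tool's x, y, z in m, then the turn about the tool's z in degrees. A call has 1 to 12 rows; each row shifts and turns the commanded pose from where the row before left it, along the tool's axes as they then stand; what a row does not reach is not made up. A row lasts 1/10 s, in which the tool goes at most 50 mm and 8.59 degrees, less where a joint would pass 70% of its speed; a pose out of reach is approached as far as the arm can. A call is refused whole if a number of a shift passes 0.05 or a number of a turn 8.59, either way. A call with a gripper value outside its range is refused whole. "jaw" is the finger opening in m, from 0 to 0.0854, set as the call begins (left out, the last holds). The fingers move at their own pace and stop on an object; "squeeze" is the grip in N (left out, the last holds). Time passes only in rows, so rows that do not move let the fingers close. It gives the time, the measured TCP pose, the force and the opening at its end, in the units of the state.
- r.sense(): the state, without advancing time (a new reading comes with each control period).
- r.grab_frame(name): name is "side" or "top" or "wrist"; returns (picture, depth): 384x512x3 uint8, blue, green, red; 384x512 float32, mm along the optical axis (not along the pixel's ray), 0 where there is no reading.
- r.get_calibration(name): a dict with "intrinsics" (3x3 intrinsics, pixels), "rvec" (rotation vector, rad) and "tvec" (3), from world to camera coordinates, as OpenCV has them; the wrist camera has in their place "tool_from_camera" (4x4, takes a point from camera to tool coordinates, whose origin is the TCP and whose axes are the flange's). Camera axes: x right, y down, z forward; pixel columns grow to the right and rows downward; lengths in mm; the calibration is good to about 2 mm. A picture is of the moment at which its call begins: read the wrist's pose just before it. get_calibration takes no time and is no camera call.
- r.sign_off(): hands the job in, once; it reports no verdict.
Trained networks look in the newest picture that a camera, given by its name, has taken for a name from the list of things; names that differ only in an ending like _2 or _b are one class to them, and where a whole thing is asked for, a point or a joint stands for the part that bears it (a point fixed in the world has none). Each returns a list of dicts, best first, with "conf" (0 to 1); they miss things now and then, are a little off and sometimes report something else, mostly with a low value. They report only what shows in the picture. A call takes as long as a camera call.
- r.recognise(camera, label): "bbox" ([left, top, right, bottom] as shares, 0 to 1, of the picture: columns of its width, rows of its height, round what is visible of it).
- r.pinpoint(camera, label): "at" ([row, column] as shares, 0 to 1, of the picture: columns of its width, rows of its height: a listed point, or the origin of a listed thing).
The state is a dict: "clock": time; "qpos": joint angles; "qvel": joint speeds; "joint_efforts": joint torques, N m; "eef_pos": TCP position; "tcp_rot": TCP orientation; "contact_force": force on the tool from outside, world axes, zero at the start; "wrist_torque": the same for the moment, N m; "opening": opening from 0.0 (shut) to 1.0 (fully open).
Only numpy, scipy, OpenCV 4.12 (cv2) and the standard library are available. Lean on these libraries where they do the work, as an engineer would, in place of code of your own. Each camera call takes 0.05 s, during which the arm holds its last target. There are 200 camera calls.

## Task

Make the spring press safe for a tool change at its valve station, by pressing with the tips of your closed fingers: first press the mushroom-headed stop button all the way down so that it latches and stays down, then press the raised end of the air shut-off rocker so that it tips fully over, and then press the small plain vent button in front of the pressure gauge and keep it down until the needle has run back to rest at the zero mark (the heavy one), then let it come up again. Do not press the start button, which sits flush inside its raised guard ring. Do not pick anything up, and leave the loose parts round the station standing where they are.

Things in the scene. Friction and masses are not known exactly. Their poses are not given: they have to be found in the camera images.
- station: Dark steel manifold sub-base of the valve station, 140 mm (its x) by 304 mm (its y) by 22 mm high, fixed to the table; it carries the four modules. Origin: centre of its underside, on the table; x points away from the operator, z up.
- stop_module: One of four equal housings, 132 (x) by 66 (y) by 46 mm high, side by side on the sub-base at 70 mm pitch in any order. Origin: centre of its underside; x points away from the operator; its flat top face is 68 mm above the table. This one carries the stop button in the middle of its top.
- shutoff_module: One of four equal housings, 132 (x) by 66 (y) by 46 mm high, side by side on the sub-base at 70 mm pitch in any order. Origin: centre of its underside; x points away from the operator; its flat top face is 68 mm above the table. This one carries the rocker in the middle of its top, in a frame 82 by 44 mm that stands 6 mm above the top face.
- vent_module: One of four equal housings, 132 (x) by 66 (y) by 46 mm high, side by side on the sub-base at 70 mm pitch in any order. Origin: centre of its underside; x points away from the operator; its flat top face is 68 mm above the table. Carries the vent button (37 mm from its middle towards -x) and behind it the round gauge (61 mm across, centre 28 mm towards +x, glass 12 mm above the top face).
- start_module: One of four equal housings, 132 (x) by 66 (y) by 46 mm high, side by side on the sub-base at 70 mm pitch in any order. Origin: centre of its underside; x points away from the operator; its flat top face is 68 mm above the table. This one carries the start button in the middle of its top, inside a guard ring 39 mm across and 12 mm high. Not to be pressed.
- stop_top (a point): Middle of the top of the black mushroom head, 41 mm across, as it stands now (33.5 mm above the module's top face while up). It is pressed straight down.
- stop (a joint): Travel of the stop button in m: 0 up, 0.009 hard down. It rises again if let go early; a catch inside snaps in at about 0.0075 and then holds it down (0.0075) when let go. About 3 to 4 N latches it, 4.5 N to the bottom.
- shutoff_far (a point): Point on the upper face of the far half (+x, raised at the start) of the grey rocker, 22 mm from its pivot. Rocker 67 mm long (module x), 32 mm wide; it pivots about the module's y axis, 6 mm above the top face; its upper face is a shallow V, each half rising 0.1 rad outwards. This point drops from about 17 to about 9 mm above the top face as it tips over.
- shutoff (a joint): Rocker angle in rad: 0 = far half raised (air on, as it starts), 0.4 = far half fully pressed down (air off). Over-centre: about 3.5 N at 22 mm from the pivot starts it, past 0.2 it flips over by itself and stays.
- vent_top (a point): Middle of the flat top of the vent button, a plain steel button 17 mm across, as it stands now (15 mm above the module's top face while up). It is pressed straight down.
- vent (a joint): Travel of the vent button in m: 0 up, 0.006 fully down; it springs back up when let go. Fully down takes about 4 to 5 N. The vent opens at about 0.0027.
- gauge_needle (a joint): Needle angle in rad, clockwise from the zero mark: 0 = at rest at zero, 4.71 = full scale; starts at 2.2 to 3.8. Seen from the operator the zero mark, longer and heavier than the others, lies at the lower left of the dial. The needle falls only while the vent button is held down, to zero in about 3 to 5 s, and stops if it is let go early. It lies under glass.
- start (a joint): Travel of the start button in m: 0 up, 0.005 down. Must not be pressed.
- start_top (a point): Middle of the top of the start button, 23 mm across, 9 mm above its module's top face, 3 mm below the rim of its guard ring.
- spring_unit_a: Loose part that must stay where it is: assembled spring unit (steel spring with a steel disc and pin on top), 65 mm across, 147 mm tall. Origin: middle of its underside.
- piston_a: Loose part that must stay where it is: white plastic piston with a steel stem, 65 mm across, 103 mm tall. Origin: middle of its underside.
- piston_b: Loose part that must stay where it is: second white piston, same size. Origin: middle of its underside.
- spring_a: Loose part that must stay where it is: compression spring on end, 58 mm across, 113 mm tall. Origin: middle of its underside.
- grease_tin_a: Loose part that must stay where it is: flat round tin, 70 mm across, 28 mm high. Origin: middle of its underside.
- hex_key_a: Loose part that must stay where it is: hex key lying flat, 93 by 33 mm, 6 mm high. Origin: middle of its underside.

How it is judged (in metres and radians):
On the way, in this order (a step that is already met when the one before it is completed fails the run):
1. the stop button is latched down (value of joint stop above 0.0065 m), for 0.2 s.
2. the air shut-off rocker is tipped fully over (value of joint shutoff above 0.35 rad and value of joint stop above 0.0065 m), for 0.2 s.
3. the vent button is held down until the needle is at zero (value of joint gauge_needle below 0.12 rad and value of joint vent above 0.0027 m and value of joint shutoff above 0.35 rad), for 0.1 s.
At the end, for the whole second after the job is handed in: Stop button latched down (over 6.5 mm), rocker tipped over (over 0.35 of 0.4 rad), needle at zero (under 0.12 rad), vent button up again (under 1 mm) and the start button up; every loose part within 20 mm of where it stood (all of step 2 and value of joint gauge_needle below 0.12 rad and value of joint each of vent, start below 0.001 m and distance of each of spring_unit_a, piston_a, piston_b, spring_a, grease_tin_a, hex_key_a from where it was at the start of the episode below 0.02 m); the robot touches nothing.
It fails at once if the vent button is pressed (over 2 mm) while the air is still on (value of joint vent above 0.002 m and value of joint shutoff below 0.3 rad).
It fails at once if the start button is pressed (over 2 mm) (value of joint start above 0.002 m).
It fails at once if a loose part is picked up, knocked over or pushed away (moved over 20 mm) (distance of any of spring_unit_a, piston_a, piston_b, spring_a, grease_tin_a, hex_key_a from where it was at the start of the episode above 0.02 m).
It also fails if it takes over 51 s, if anything falls off the work surface, if the arm or the gripper's body presses on something with over 40 N, if the wrist force passes 120 N, or if a joint passes its speed limit or range.

## Working session

There is one attempt and no reset: what is moved stays moved. The work goes in short steps, Python scripts to look and compute and a tool call to move; the robot and the scene stay as the last step left them, time stands still between calls to the robot, and variables do not carry over. Pictures are saved under pics/ and viewed, about 8 in all and at most 12, crops included, and the job is handed in when it is done.

Besides the shell and the picture viewer there is one more tool, called by a JSON object that holds its "op" and its "data". apply_moves: Moves the arm, as the interface text tells. Its arguments: {"type":"object","properties":{"rows":{"type":"string"},"jaw":{"type":"number"},"squeeze":{"type":"number"}},"required":["rows"]}

```bash
mkdir -p pics; cat > h.py <<'E'
import numpy as np, cv2
from rig import r
from scipy.spatial.transform import Rotation as R
def world(name,row,col,z=None,depth=None,st=None):
    c=r.get_calibration(name);K=np.array(c["intrinsics"],float)
    ray=np.linalg.inv(K)@[col,row,1]
    if "rvec" in c:
        A=cv2.Rodrigues(np.array(c["rvec"],float))[0].T;o=-A@np.array(c["tvec"],float).ravel()
    else:
        T=np.array(c["tool_from_camera"],float);Q=R.from_euler('xyz',st["tcp_rot"]).as_matrix()
        A=Q@T[:3,:3];o=Q@T[:3,3]+np.array(st["eef_pos"])
    d=A@ray
    return o+d*((z-o[2])/d[2] if z is not None else depth)
Z={"stop_top":101.5,"shutoff_far":85,"vent_top":83,"start_top":77,"station":0,"stop_module":22,"shutoff_module":22,"vent_module":22,"start_module":22}
def look(cam,labels,save=None):
    st=r.sense();im,d=r.grab_frame(cam)
    if save: cv2.imwrite(save,im)
    for l in labels:
        for p in r.pinpoint(cam,l)[:2]:
            a=np.array(p["at"])*[384,512]
            dd=d[min(383,max(0,int(a[0]))),min(511,max(0,int(a[1])))]
            print(l,round(p["conf"],2),a.round(1),"z-plane",world(cam,*a,z=Z.get(l,0),st=st).round(1),"depth",world(cam,*a,depth=dd,st=st).round(1))
    return im,d,st
E
python3 - <<'E'
from h import *
s=r.sense();print(s)
im,d,_=look("top",list(Z)+["spring_unit_a","piston_a","spring_a","grease_tin_a","hex_key_a"],"pics/top.png")
im2,_,_=look("side",["stop_top","shutoff_far","vent_top","start_top"],"pics/side.png")
E
```

```text
{'clock': 0.0, 'qpos': array([ 1.11261419e+00,  3.53652758e-01,  1.63412201e+00, -1.12593039e-05,
        1.15521276e+00, -2.40006302e-03]), 'qvel': array([-3.20763733e-04,  3.20240050e-05, -1.36421382e-03,  6.72386838e-05,
        1.73281697e-05, -5.25418857e-05]), 'joint_efforts': array([-2.16823268e-03, -6.05253410e+01, -3.42064762e+01, -3.06809416e-04,
        9.66570340e-03,  1.51409654e-05]), 'eef_pos': array([274.89663432, 560.77181066, 230.56399456]), 'tcp_rot': array([-3.14019776e+00,  6.94675239e-06,  2.68581514e+00]), 'contact_force': array([ 0.53177535, -0.4209977 , -0.36096533]), 'wrist_torque': array([-0.02257364,  0.05254357, -0.02313939]), 'opening': 1.0022578455060276}
stop_top 0.56 [213.1 222.4] z-plane [518.  130.6 101.5] depth [518.  130.7 100.3]
stop_top 0.27 [219.4 197.1] z-plane [501.1 198.8 101.5] depth [501.1 202.6  71.3]
shutoff_far 0.7 [205.4 271.1] z-plane [538.8  -2.2  85. ] depth [538.9  -2.3  84.1]
shutoff_far 0.2 [218.7 195.6] z-plane [503.1 205.1  85. ] depth [503.1 206.   77.9]
vent_top 0.41 [229.8 193. ] z-plane [472.8 212.2  83. ] depth [472.6 213.
[... 816 characters left out ...]
.7   0. ] depth [641.5 103.7  -1. ]
spring_a 0.61 [204.7 268.3] z-plane [543.6   1.7   0. ] depth [540.6   5.7  88.7]
grease_tin_a 0.68 [168.9 264.5] z-plane [650.3  12.4   0. ] depth [646.8  13.4  28.9]
hex_key_a 0.39 [252.  256.8] z-plane [404.8  36.2  -0. ] depth [405.   36.2   2.1]
stop_top 0.68 [221.3 241.2] z-plane [525.4 -30.  101.5] depth [529.1  -6.7  80.9]
stop_top 0.47 [170.7 222.7] z-plane [513.9 150.9 101.5] depth [517.7 186.6  77.2]
shutoff_far 0.58 [244.3 233.2] z-plane [502.3 -73.3  85. ] depth [506.9 -37.9  50.4]
start_top 0.47 [203.5 226.5] z-plane [508.7  61.2  77. ] depth [509.1  64.9  74. ]
start_top 0.4 [184.4 217.8] z-plane [499.2 134.   77. ] depth [498.1 121.6  86. ]
```

View pics/top.png

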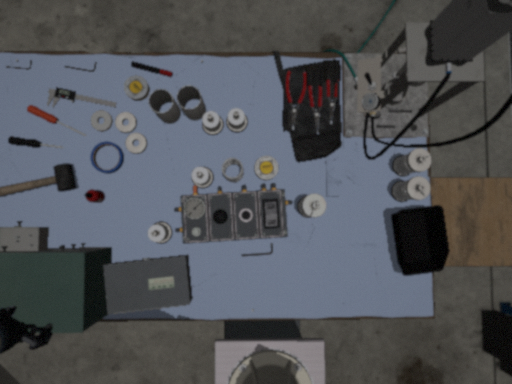

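View pics/side.png

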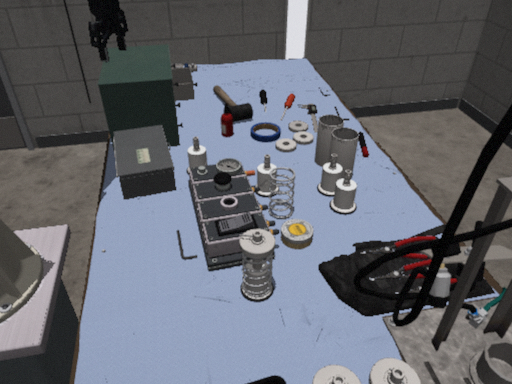

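The top view shows the station with its bottom edge at about (183,243)–(287,236). From the left the modules are vent (gauge 195,208; button 196,231), stop (220,216), start ring (246,215) and rocker (271,213). In the side view the spring unit stands at (257,265), beside the rocker end. I'll move above the station with the fingers shut.

{"op": "apply_moves", "data": {"rows": "-0.0325 -0.0265 -0.0085 0;-0.0325 -0.0265 -0.0085 0;-0.0325 -0.0265 -0.0085 0;-0.0325 -0.0265 -0.0085 0;-0.0325 -0.0265 -0.0085 0;-0.0325 -0.0265 -0.0085 0;-0.0325 -0.0265 -0.0085 0;-0.0325 -0.0265 -0.0085 0;-0.0325 -0.0265 -0.0085 0;-0.0325 -0.0265 -0.0085 0;-0.0325 -0.0265 -0.0085 0;-0.0325 -0.0265 -0.0085 0", "jaw": 0}}

```text
clock: 2.2
eef_pos: [485.8, 102.3, 333.9]
tcp_rot: [3.141, 0.001, 2.686]
contact_force: [0.3, 1.1, 0.4]
opening: -0.003
```

{"op": "apply_moves", "data": {"rows": "0 0 0 8.4;0 0 0 8.4;0 0 0 8.4;0 0 0 8.4;0 0 0 8.4;0 0 0 8.4;0 0 0 8.4;0 0 0 0;0 0 0 0"}}

```text
clock: 3.1
eef_pos: [485.3, 104.0, 333.3]
tcp_rot: [3.141, -0.0, 1.664]
contact_force: [-0.4, -0.5, -0.7]
opening: 0.002
```

```bash
python3 - <<'E'
from h import *
im,d,s=look("wrist",list(Z),"pics/w1.png")
print(s["eef_pos"],s["tcp_rot"],s["opening"],s["contact_force"],r.get_calibration("wrist"))
E
```

```text
stop_top 0.66 [143.  276.9] z-plane [507.6 140.8 101.5] depth [507.5 140.9 103.3]
shutoff_far 0.64 [234.9 284.6] z-plane [ 5.368e+02 -2.000e-01  8.500e+01] depth [ 5.368e+02 -2.000e-01  8.510e+01]
vent_top 0.56 [ 89.8 252.6] z-plane [468.4 206.7  83. ] depth [468.4 206.7  82.9]
start_top 0.59 [190.2 271.4] z-plane [509.2  67.6  77. ] depth [509.2  67.6  77. ]
stop_module 0.85 [143.8 273.9] z-plane [509. 132.  22.] depth [503.7 139.3 101.3]
shutoff_module 0.6 [221.3 268.6] z-plane [514.5  -4.7  22. ] depth [510.6  14.5  70.9]
shutoff_module 0.55 [144.  279.3] z-plane [517.9 132.6  22. ] depth [510.9 139.8 102.1]
vent_module 0.84 [ 93.5 281.2] z-plane [511.9 210.6  22. ] depth [507.7 205.9  79.2]
start_module 0.93 [184.9 269.7] z-plane [509.5  62.1  22. ] depth [505.9  75.   74.5]
[485.2848171  103.99479431 333.34347688] [ 3.14147861e+00 -3.02721644e-06  1.66394113e+00] 0.0020227427689321503 [-0.39630072 -0.54766183 -0.74097369] {'intrinsics': array([[272.4257189 ,   0.        , 257.73998374],
       [  0.        , 272.4257189 , 193.92058058],
       [  0.        ,   0.        ,   1.        ]]), 'tool_from_camera': array([[-2.13450140e-05, -9.61404036e-01, -2.75140472e-01,
         6.98100878e+01],
       [ 9.99999939e-01,  7.57143693e-05, -3.42142005e-04,
        -2.54382055e-01],
       [ 3.49768792e-04, -2.75140463e-01,  9.61403975e-01,
        -1.42650170e+02],
       [ 0.00000000e+00,  0.00000000e+00,  0.00000000e+00,
         1.00000000e+00]])}
```

View pics/w1.png

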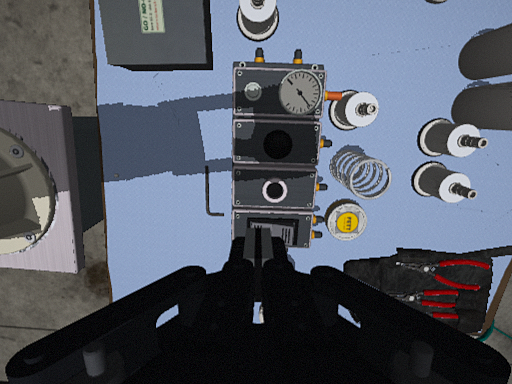

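The wrist view shows the vent button at (252,91), the stop at (277,144), the start ring at (274,189) and the rocker at about (272,230). This agrees with the networks, and the station yaw comes out at about 3°. Next I go over the stop button.

{"op": "apply_moves", "data": {"rows": "0.0337 0.026 0 0;0 0 0.04 0;0 0 0.04 0;0 0 0.04 0;0 0 0.04 0;0 0 0.035 0;0 0 0 0;0 0 0 0;0 0 0 0"}}

```text
clock: 4.5
eef_pos: [509.7, 140.2, 140.3]
tcp_rot: [3.139, -0.001, 1.66]
contact_force: [-0.4, -0.2, 1.1]
opening: 0.001
```

```bash
python3 - <<'E'
from h import *
im,d,s=look("side",["stop_top"])
cv2.imwrite("pics/s2.png",cv2.resize(im[130:290,150:310],None,fx=4,fy=4))
im,d,s=look("wrist",list(Z)[:4])
cv2.imwrite("pics/w2.png",im)
print(s["eef_pos"],s["tcp_rot"],s["contact_force"])
E
```

```text
stop_top 0.46 [173.9 222.3] z-plane [511.3 138.3 101.5] depth [512.  145.5  96.5]
stop_top 0.7 [219.6 254.6] z-plane [507.3 138.9 101.5] depth [507.2 139.5 103.1]
vent_top 0.56 [115.7 207.3] z-plane [467.8 206.8  83. ] depth [467.9 206.8  83.7]
start_top 0.17 [298.7 363. ] z-plane [609.8  63.2  77. ] depth [542.6 155.  206.2]
[509.58734794 140.2156557  140.30665466] [ 3.13825611e+00 -5.83484252e-04  1.65958074e+00] [0.47076943 0.01094673 0.60509962]
```

View pics/s2.png

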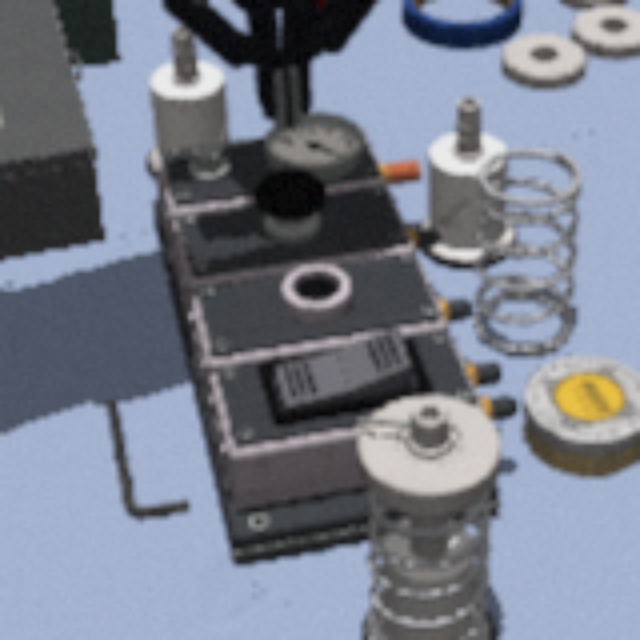

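View pics/w2.png

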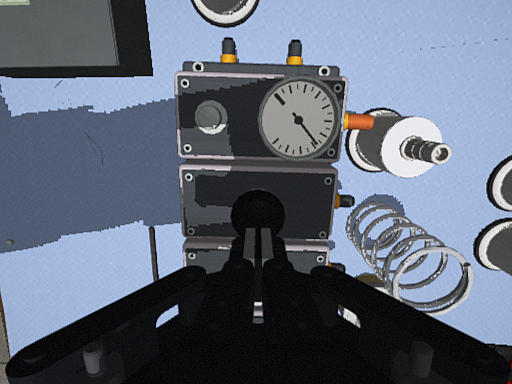

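The fingertips are centred over the mushroom head (258,212 in the wrist view, tips at 258,230). The gauge's heavy zero mark is at (280,98) and the needle points to (316,143). Pressing the stop.

{"op": "apply_moves", "data": {"rows": "-0.001 -0.002 0.02 0;0 0 0.012 0;0 0 0.005 0;0 0 0.003 0;0 0 0.003 0;0 0 0.002 0;0 0 0.002 0;0 0 0 0;0 0 0 0"}}

```text
clock: 5.75
eef_pos: [506.5, 138.7, 92.2]
tcp_rot: [3.141, -0.0, 1.66]
contact_force: [-3.3, -0.9, 11.5]
opening: 0.005
```

{"op": "apply_moves", "data": {"rows": "0 0 -0.03 0;0 0 -0.03 0;-0.035 0.0045 0 0;-0.035 0.0045 0 0;-0.035 0.0045 0 0;-0.0354 0.0046 0 0;0 0 0.03 0;0 0 0 0;0 0 0 0"}}

```text
clock: 6.65
eef_pos: [536.4, 0.6, 121.2]
tcp_rot: [-3.14, -0.0, 1.659]
contact_force: [0.6, -0.1, 1.3]
opening: -0.0
```

```bash
python3 - <<'E'
from h import *
im,d,s=look("side",["shutoff_far"])
cv2.imwrite("pics/s3.png",cv2.resize(im[130:290,150:310],None,fx=4,fy=4))
look("top",["stop_top"])
im,d,s=look("wrist",["stop_top","shutoff_far"])
p=r.pinpoint("wrist","stop_top")
print(s["eef_pos"],s["tcp_rot"],s["contact_force"])
E
```

```text
shutoff_far 0.75 [217.2 241.7] z-plane [531.5   1.   85. ] depth [532.    4.   82.4]
shutoff_far 0.48 [218.5 229.2] z-plane [506.    1.9  85. ] depth [509.8  33.5  57.7]
stop_top 0.44 [216.9 221. ] z-plane [507.7 134.5 101.5] depth [507.7 135.   94.5]
shutoff_far 0.69 [190.4 368.7] z-plane [611.   28.6  85. ] depth [636.3  15.4  28.2]
shutoff_far 0.64 [223.8 260.8] z-plane [539.6  -2.4  85. ] depth [539.6  -2.2  85.7]
[537.39075944   1.11451422 122.30902624] [3.14004964e+00 8.36876547e-05 1.66059171e+00] [-0.88691274  0.12496348  0.27446167]
```

View pics/s3.png

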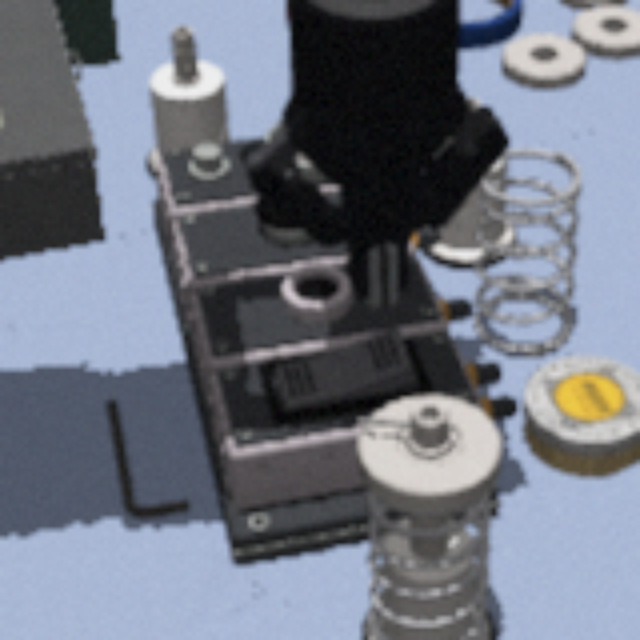

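The top camera depth puts the stop head at z of about 94.5, down from 101.5, so it is latched. In the side view the fingers are above the far half of the rocker (crop about 385,300). Pressing.

{"op": "apply_moves", "data": {"rows": "0 0 0.02 0;0 0 0.01 0;0 0 0.004 0;0 0 0.003 0;0 0 0.003 0;0 0 0.002 0;0 0 0.002 0;0 0 0 0;0 0 0 0;0 0 0 0"}}

```text
clock: 8.05
eef_pos: [536.9, 0.4, 77.6]
tcp_rot: [3.141, 0.0, 1.66]
contact_force: [-1.2, -0.3, 4.8]
opening: -0.0
```

{"op": "apply_moves", "data": {"rows": "0 0 -0.035 0;0 0 -0.03 0;0.0423 -0.01 0 0;0.0423 -0.01 0 0;0.0423 -0.01 0 0;0.0423 -0.01 0 0;0.0423 -0.01 0 0;0 0 0 0;0 0 0 0"}}

```text
clock: 8.95
eef_pos: [467.8, 207.4, 142.2]
tcp_rot: [-3.141, 0.0, 1.662]
contact_force: [0.1, -0.8, 0.2]
opening: -0.003
```

```bash
python3 - <<'E'
from h import *
im,d,s=look("side",["shutoff_far"])
cv2.imwrite("pics/s4.png",cv2.resize(im[130:290,150:310],None,fx=4,fy=4))
_,dt,_=look("top",["shutoff_far","stop_top"])
im,d,s=look("wrist",["vent_top"])
print(s["eef_pos"],s["tcp_rot"],s["contact_force"])
E
```

```text
shutoff_far 0.94 [221.3 242.6] z-plane [531.1 -11.9  85. ] depth [532.7  -1.8  76.1]
shutoff_far 0.86 [204.5 269.4] z-plane [541.3   2.4  85. ] depth [541.5   2.1  78. ]
stop_top 0.74 [215.3 220.4] z-plane [512.  136.  101.5] depth [512.  136.4  95.9]
vent_top 0.89 [210.6 258.3] z-plane [468.8 204.1  83. ] depth [468.8 204.3  83.5]
[468.59442886 205.63826418 142.21918107] [-3.14149463e+00  1.67278129e-04  1.65792512e+00] [ 0.1481555   0.02092461 -0.39292977]
```

View pics/s4.png

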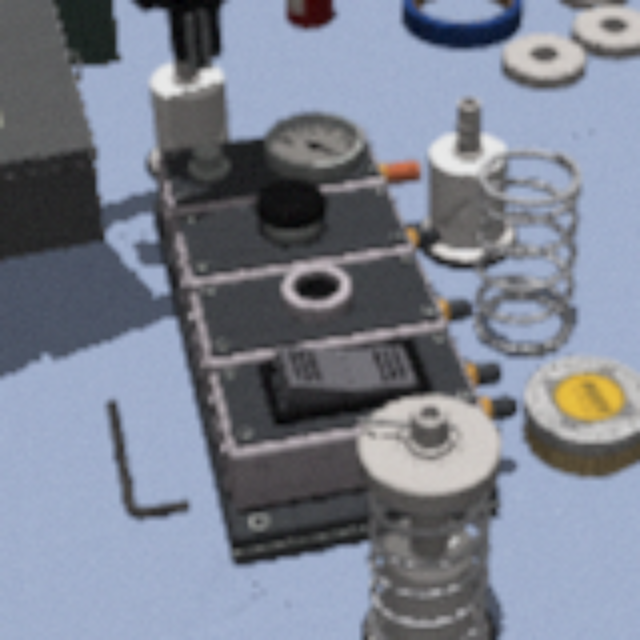

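The rocker has tipped: its near end (crop 300,360) is now raised and its far point is at z 76–78. The stop head sits low at (292,205). Pressing the vent now and holding it.

{"op": "apply_moves", "data": {"rows": "-0.001 0 0.04 0;0 0 0.012 0;0 0 0.005 0;0 0 0.003 0;0 0 0.002 0;0 0 0.002 0;0 0 0.002 0;0 0 0 0;0 0 0 0;0 0 0 0;0 0 0 0;0 0 0 0"}}

```text
clock: 10.5
eef_pos: [468.8, 205.8, 77.0]
tcp_rot: [3.141, -0.0, 1.66]
contact_force: [-1.3, -1.5, 6.3]
opening: 0.001
```

{"op": "apply_moves", "data": {"rows": "0 0 0 0;0 0 0 0;0 0 0 0;0 0 0 0;0 0 0 0;0 0 0 0;0 0 0 0;0 0 0 0;0 0 0 0;0 0 0 0;0 0 0 0;0 0 0 0"}}

```text
clock: 11.7
eef_pos: [468.8, 205.8, 77.0]
tcp_rot: [3.141, -0.0, 1.66]
contact_force: [-1.7, -1.8, 6.7]
opening: 0.001
```

{"op": "apply_moves", "data": {"rows": "0 0 0 0;0 0 0 0;0 0 0 0;0 0 0 0;0 0 0 0;0 0 0 0;0 0 0 0;0 0 0 0;0 0 0 0;0 0 0 0;0 0 0 0;0 0 0 0"}}

```text
clock: 12.9
eef_pos: [468.8, 205.8, 77.0]
tcp_rot: [3.14, -0.0, 1.66]
contact_force: [-1.7, -2.0, 6.8]
opening: -0.001
```

{"op": "apply_moves", "data": {"rows": "0 0 0 0;0 0 0 0;0 0 0 0;0 0 0 0;0 0 0 0;0 0 0 0;0 0 0 0;0 0 0 0;0 0 0 0;0 0 0 0;0 0 0 0;0 0 0 0"}}

```text
clock: 14.1
eef_pos: [468.8, 205.8, 77.0]
tcp_rot: [3.14, -0.0, 1.66]
contact_force: [-2.2, -1.4, 6.5]
opening: -0.002
```

{"op": "apply_moves", "data": {"rows": "0 0 0 0;0 0 0 0;0 0 0 0;0 0 0 0;0 0 0 0;0 0 0 0;0 0 0 0;0 0 0 0;0 0 0 0;0 0 0 0;0 0 0 0;0 0 0 0"}}

```text
clock: 15.3
eef_pos: [468.7, 205.8, 77.0]
tcp_rot: [3.141, -0.0, 1.66]
contact_force: [-0.8, -1.3, 6.8]
opening: 0.0
```

```bash
python3 - <<'E'
from h import *
im,d,s=look("wrist",["gauge_needle"])
cv2.imwrite("pics/w5.png",cv2.resize(im[120:300,170:410],None,fx=3,fy=3,interpolation=cv2.INTER_CUBIC))
E
```

```text
Traceback (most recent call last):
  File "h.py", line 19, in look
    for p in r.pinpoint(cam,l)[:2]:
             ~~~~~~~~~~^^^^^^^
ValueError: it knows: grease_tin, hex_key, piston, shutoff_far, shutoff_module, spring, spring_unit, start_module, start_top, station, stop_module, stop_top, vent_module, vent_top
```

```bash
python3 - <<'E'
from h import *
im,d,s=look("wrist",[])
cv2.imwrite("pics/w5.png",cv2.resize(im[100:300,170:420],None,fx=3,fy=3,interpolation=cv2.INTER_CUBIC))
E
```

```text
(no output)
```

View pics/w5.png

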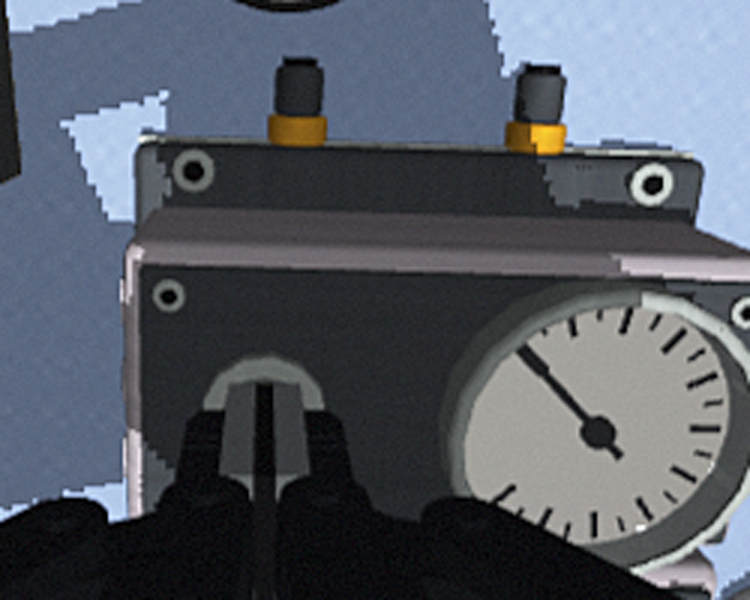

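The needle lies on the heavy zero mark (crop 525,350 from hub 597,432). I'm letting go and rising clear.

{"op": "apply_moves", "data": {"rows": "0 0 0 0;0 0 0 0;0 0 -0.01 0;0 0 -0.03 0;0 0 -0.04 0;0 0 -0.04 0;0 0 -0.04 0;0 0 0 0;0 0 0 0;0 0 0 0;0 0 0 0"}}

```text
clock: 16.5
eef_pos: [467.5, 205.3, 234.9]
tcp_rot: [-3.139, 0.001, 1.66]
contact_force: [-0.9, 0.6, 0.3]
opening: -0.003
```

```bash
python3 - <<'E'
from h import *
look("top",["stop_top","shutoff_far"])
im,d,s=look("wrist",["vent_top","stop_top","shutoff_far"])
cv2.imwrite("pics/w6.png",cv2.resize(im,(800,600)))
print(s["eef_pos"],s["contact_force"],s["clock"])
E
```

```text
stop_top 0.59 [215.3 219.8] z-plane [512.  137.7 101.5] depth [512.  138.2  94.1]
shutoff_far 0.63 [205.8 271.7] z-plane [537.8  -3.9  85. ] depth [538.   -4.3  77.4]
vent_top 0.65 [181.  259.7] z-plane [469.4 205.9  83. ] depth [469.4 206.   83.8]
[467.89844626 205.49437537 235.28771278] [-0.66742693 -0.1539898   0.18256584] 16.65
```

View pics/w6.png

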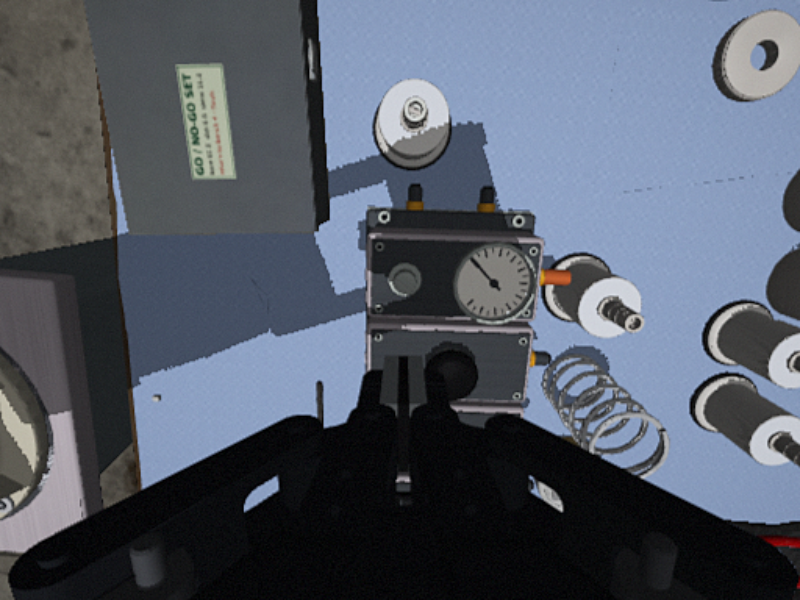

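The needle stays at zero (473,260), the vent button is back up at z of about 83.8, the stop and rocker are down, and the parts stand where they were.

```bash
python3 -c "
from rig import r
print(r.sign_off())"
```

```text
the job is handed in; nothing more can be done
None
```

I finished all three presses in order and handed the job in at about 16.7 s of the 51 s allowed; the sign-off gives no verdict.

1. **Stop button:** pressed to the bottom at about 11 N. Its head then stayed at z of about 94 mm, down from 101.5, so it latched.
2. **Shut-off rocker:** tipped fully over. Its far point reads about 77 mm, down from about 85, and the near end is raised.
3. **Vent button:** held down for about 5 s, until the needle lay on the heavy zero mark, then let go.

In the last checks the vent button was back up at 83.8 mm, the needle was still at zero and the arm was clear with no contact force. I never pressed the start button. The loose parts in the final wrist picture stood where they had been. The spring unit, grease tin and hex key were largely hidden in it; they looked unmoved in the side view taken before the vent press.

No check failed. The first, coarse top-camera positions were up to about 20 mm off, so I used the wrist camera's instead.

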